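# Catch the label cassette as the printer ejects it

## Robot

A 6-joint arm with a two-finger parallel gripper is mounted at the origin on the work surface. World frame = base frame: x ahead of the robot, y to its left, z up, the work surface at z = 0. Lengths are in m, angles in degrees, forces in N, time in s.
With the tool pointing down it reaches from about 0.425 to 0.95 m from the base axis. Payload 14.7 kg.
Tool frame: the origin (TCP) lies midway between the tips of the shut fingers; the grasp point (between the pads) lies 19 mm behind it (robot.pinch_z is the z of the grasp point in the tool frame, in m); z points along the fingers, y is the line along which they close (so a half turn about z gives the same grasp; the last joint's range is limited). The gripper opens to 85 mm and grips with 20 to 120 N. Pads are 22 mm wide; open, the fingers measure 114 mm over their backs; the gripper's body (76 mm by 85 mm) begins 54 mm behind the grasp point. The pads swing forward as they close: fully open they stand 13 mm farther back than shut.
Start: joints at [73.419, 27.513, 91.461, -0, 61.026, -2.67], TCP at [0.156, 0.631, 0.231] pointing down, gripper open.
Joint ranges: [-157.49, 157.49], [-46.99, 117.5], [13.45, 153.17], [-89.5, 269.5], [5.16, 153.95], [-167.48, 167.48]. Speed limits (degrees/s): [108.29, 108.29, 136.94, 172.46, 172.46, 172.46].

## Interface

Orientations are given as a 3x3 rotation matrix whose columns are the frame's x, y, z axes.
In Python, from plant import robot, viewer, nets gives the robot as it stands. The module is installed in compiled form; this text tells all that it offers.
- The arm moves only by the tool carry_out, never from a script. Its argument "steps" is a list of rows, each a list of 7 numbers: the opening, from 0 (shut) to 1 (fully open), then the shift along the world's x, y, z in cm, then the turn, a rotation vector about the world's x, y, z in degrees. In form: [[hand, x, y, z, wx, wy, wz], ...]. A call has 1 to 8 rows; each row is the pose to reach, as a shift and turn from the pose commanded when the call began; what a row does not reach only later rows make up. A row lasts 1/10 s, in which the tool goes at most 50 mm and 8.59 degrees, less where a joint would pass 70% of its speed; a pose out of reach is approached as far as the arm can. A call with a gripper value outside its range is refused whole. The fingers move at their own pace and stop on an object; "force" is the grip in N (left out, the last holds). Time passes only in rows, so rows that repeat a pose let the fingers close. It gives the time, the measured TCP pose, the force, the opening and the grip force at its end, in the units of the state.
- robot.get_obs(): the state, without advancing time (a new reading comes with each control period).
- viewer.grab_frame(name): name is "scene" or "side" or "wrist"; returns the picture (384x512x3 uint8, red, green, blue); there is no depth.
- viewer.get_calibration(name): a dict with "K" (3x3 intrinsics, pixels), "dist" ([k1, k2, p1, p2, k3] as OpenCV has them; the pictures are not rectified), "cam_to_world" (4x4, takes a point from camera to world coordinates). Camera axes: x right, y up, looking along -z (the intrinsics and any distortion apply to the point x, -y, -z); pixel columns grow to the right and rows downward; lengths in m; the calibration is good to about 2 mm. A picture is of the moment at which its call begins: read the wrist's pose just before it. get_calibration takes no time and is no camera call; for the wrist camera it gives the pose at the moment of the call.
- robot.close_job(): hands the job in; it is judged then, once.
Trained networks look in the newest picture that a camera, given by its name, has taken for a name from the list of things; names that differ only in an ending like _2 or _b are one class to them, and where a whole thing is asked for, a point or a joint stands for the part that bears it (a point fixed in the world has none). Each returns a list of dicts, best first, with "confidence" (0 to 1); they miss things now and then, are a little off and sometimes report something else, mostly with a low value. They report only what shows in the picture. A call takes as long as a camera call.
- nets.recognise(camera, name): "point" ([x, y, z] in m, in world coordinates, good to about 4 mm: the middle of the surface that is visible of it).
- nets.place_of(camera, name): "point" ([x, y, z] in m, in world coordinates, good to about 4 mm: a listed point, or the origin of a listed thing).
The state is a dict: "time_s": time; "joints": joint angles; "qd": joint speeds; "joint_torque": joint torques, N m; "position": TCP position; "orientation": TCP orientation; "ft_force": force on the tool from outside, world axes, zero at the start; "torque": the same for the moment, N m; "width": finger opening in m; "finger_force": force on a finger pad.
Only numpy, scipy, OpenCV 4.12 (cv2) and the standard library are available. Lean on these libraries where they do the work, as an engineer would, in place of code of your own. Each camera call takes 0.05 s, during which the arm holds its last target. There are 200 camera calls.

## Task

Change of tape at the label printer: with one fingertip press the release key beside the ramp right down, and with the other finger stand in the ramp to stop the tape cassette that the spring shoots out, so that it stays part-way down the ramp instead of running off. Do not lift the cassette or disturb the other things on the desk. Finish while holding: the key still pressed down by one finger and the cassette resting still against the other.

Things in the scene. Friction and masses are not known exactly. Their poses are not given: they have to be found in the camera images.
- printer: white and grey label printer fixed to the desk, 190 mm long, 140 mm wide, 100 mm high at the back. Origin at desk level on the middle line of the cassette bay, below the gate that holds the cassette in. +x points back into the bay, -x out down the ramp, +y to the side with the release key, z up. White housing from x = 0 back; key block and ramp in front of it.
- ramp (a point): point on the middle line of the ramp floor at x = -45 mm, y = 0, z = 40.4 mm in the printer's frame, level with the key; axes as the printer's. The aluminium ramp runs down along -x at 0.21 rad, 49 mm wide between rails 4 mm thick and 10 mm high; its floor is 50 mm above the desk at the gate (x = 0) and 31 mm at its open lower end (x = -90 mm).
- cassette_center (a point): centre of the black tape cassette in the bay, a loose slick box 60 mm long (along the ramp), 46 wide, 20 thick, about 120 g. At the start at x = +27, y = 0, z = 66 mm in the printer's frame, its front face at the gate, its front half in view. Once free it is pushed out by a spring (2.3 N at first, 1 N after 35 mm, none after 60 mm) and slides on off the ramp if not stopped.
- key_top (a point): centre of the top of the release key, a black push key 30 mm long (along the ramp), 28 wide, at x = -45, y = +66 mm in the printer's frame, axes as the printer's; 57.4 mm above the desk at rest, 48.4 fully down. Down, its top is 8 mm above the ramp floor beside it: a second fingertip at that height, 66 mm away in -y, stands mid-ramp in the cassette's way.
- key (a joint): travel of the release key, m: 0 at rest, 0.009 fully down, springs back when let go. It takes about 1 N to start and 3 to 5 N to press down. The gate sinks with it and lets the cassette go at about 0.004 to 0.005; if the key is let go the gate rises again.
- spare_cassette: a spare tape cassette lying loose on the desk, same case as the one in the printer (60 x 46 x 20 mm); bystander; origin at the centre of its underside
- eraser: eraser, 45 x 20 x 13 mm, lying near the printer; bystander; origin at the centre of its underside
- tape_roll: flat roll of brown tape, 54 mm across, 18 mm high; bystander; origin at the centre of its underside
- stapler: black stapler, 130 x 36 x 43 mm; bystander; origin at the centre of its underside
- mug: white mug, 80 mm across, 90 mm high; bystander; origin at the centre of its underside
- mouse: computer mouse, 100 x 58 x 33 mm; bystander; origin at the centre of its underside
- pen_pot: black pen pot, 76 mm across, 95 mm high, pens up to 150 mm high; bystander; origin at the centre of its underside

How it is judged:
By the outcome, as a careful person would: the job done as asked, in the order asked, and still so for the second after the job is handed in, while the arm keeps its last pose, push and grip.
It also fails if it takes over 29 s, if anything falls off the work surface, if the arm or the gripper's body presses on something with over 40 N, if the wrist force passes 120 N, or if a joint passes its speed limit or range.

## Working session

There is one attempt and no reset: what is moved stays moved. The work goes in short steps, Python scripts to look and compute and a tool call to move; the robot and the scene stay as the last step left them, time stands still between calls to the robot, and variables do not carry over. Pictures are saved under pics/ and viewed, at most 10 in all, crops included, and the job is handed in when it is done.

Besides the shell and the picture viewer there is one more tool, called after "Emit:" as name(argument=value, ...), one argument or row to a line, values as JSON. carry_out: Moves the arm, as the interface text tells. Its arguments: {"type":"object","properties":{"steps":{"type":"array","items":{"type":"array","items":{"type":"number"}}},"force":{"type":"number"}},"required":["steps"]}

```bash
mkdir -p pics; python3 - <<'E'
from plant import robot, viewer, nets
import cv2,numpy as np
o=robot.get_obs();print(o['position'],o['orientation'],o['width'],o['time_s'],robot.pinch_z)
a=[]
for c in ("scene","side"):
    im=viewer.grab_frame(c);a.append(im)
    for n in ("key_top","ramp","cassette_center","printer"):
        print(c,n,[(np.round(d['point'],4),round(d['confidence'],2)) for d in nets.place_of(c,n)[:2]])
cv2.imwrite('pics/scene.png',a[0][...,::-1]);cv2.imwrite('pics/side.png',a[1][...,::-1])
E
```

```text
[0.15610197 0.63052759 0.23065635] [[-9.70674223e-01  2.40398421e-01 -3.89448957e-04]
 [ 2.40398720e-01  9.70673479e-01 -1.20482677e-03]
 [ 8.83893213e-05 -1.26311732e-03 -9.99999198e-01]] 0.08546466728551504 0.0 -0.0187
scene key_top [(array([0.4816, 0.1217, 0.0576]), 0.43)]
scene ramp [(array([0.5028, 0.0577, 0.0377]), 0.85), (array([ 0.6567, -0.043 , -0.0016]), 0.18)]
scene cassette_center [(array([0.5704, 0.0799, 0.0679]), 0.61)]
scene printer [(array([ 5.453e-01,  7.510e-02, -3.000e-04]), 0.83)]
side key_top [(array([ 5.827e-01, -4.164e-01,  5.000e-04]), 0.62), (array([0.4828, 0.1247, 0.0572]), 0.55)]
side ramp [(array([0.5019, 0.0585, 0.0373]), 0.56)]
side cassette_center [(array([0.5685, 0.0828, 0.0617]), 0.65)]
side printer [(array([0.5451, 0.074 , 0.004 ]), 0.94)]
```

View pics/scene.png

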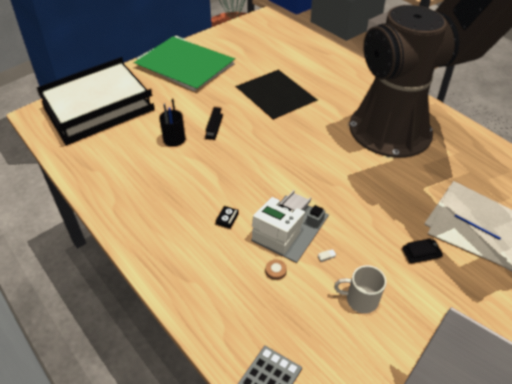

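View pics/side.png

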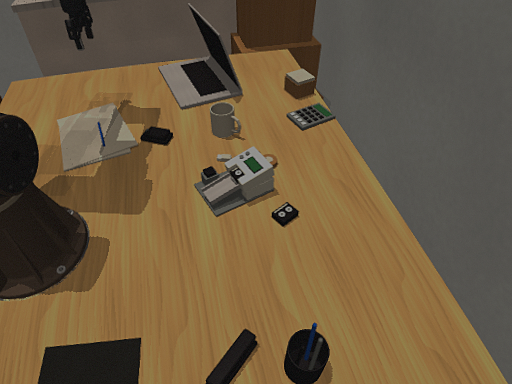

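Emit:
carry_out(
  steps=[
    [0.62, 2, -3.2, 0, 0, 0, 4],
    [0.62, 4.2, -6.8, 0, 0, 0, 8],
    [0.62, 6.4, -10.4, 0, 0, 0, 12],
    [0.62, 8.6, -14, 0, 0, 0, 16],
    [0.62, 10.8, -17.5, 0, 0, 0, 20],
    [0.62, 13, -21, 0, 0, 0, 24],
    [0.62, 15.2, -24.5, 0, 0, 0, 28],
    [0.62, 17.4, -28, 0, 0, 0, 32],
  ],
)

```text
time_s: 1.3
position: [0.3309, 0.3496, 0.2315]
orientation: [[-0.95, -0.313, 0.0], [-0.313, 0.95, 0.0], [-0.001, 0.0, -1.0]]
ft_force: [0.0, 0.3, 0.4]
width: 0.0532
finger_force: 0.0
```

Emit:
carry_out(
  steps=[
    [0.62, 2.2, -3.6, 0, 0, 0, 0],
    [0.62, 4.4, -7.2, 0, 0, 0, 0],
    [0.62, 6.6, -10.7, 0, 0, 0, 0],
    [0.62, 8.8, -14.3, 0, 0, 0, 0],
    [0.62, 11, -18, 0, 0, 0, 0],
    [0.62, 13.2, -21.6, 0, 0, 0, 0],
    [0.62, 15, -24.5, 0, 0, 0, 0],
    [0.62, 16.2, -26, 0, 0, 0, 0],
  ],
)

```text
time_s: 2.1
position: [0.4934, 0.0886, 0.2315]
orientation: [[-0.951, -0.309, 0.001], [-0.309, 0.951, -0.0], [-0.001, -0.0, -1.0]]
ft_force: [-0.9, -0.2, -0.6]
width: 0.0527
finger_force: 0.0
```

```bash
python3 - <<'E'
from plant import robot, viewer, nets
import cv2,numpy as np
o=robot.get_obs();print(o['position'],o['orientation'],o['width'],o['time_s'],o['joints'],o['ft_force'])
c="wrist"; im=viewer.grab_frame(c)
k=viewer.get_calibration(c);print({a:np.round(b,4).tolist() for a,b in k.items()})
np.savez('w1.npz',im=im,**k)
for n in ("key_top","ramp","cassette_center","printer"):
    print(c,n,[(np.round(d['point'],4),round(d['confidence'],2)) for d in nets.place_of(c,n)[:2]])
cv2.imwrite('pics/w1.png',im[...,::-1])
E
```

```text
[0.4934053  0.08859631 0.23146048] [[-9.51116526e-01 -3.08831529e-01  6.64276548e-04]
 [-3.08831737e-01  9.51116661e-01 -2.34635820e-04]
 [-5.59341554e-04 -4.28315686e-04 -9.99999752e-01]] 0.052690414693342694 2.1 [ 6.72757643e+00  1.56139575e+01  1.10641553e+02 -2.20961307e-02
  5.37082681e+01 -1.01248186e+02] [-0.86711697 -0.21704709 -0.55994335]
{'K': [[336.1391, 0.0, 255.7135], [0.0, 336.1391, 191.9759], [0.0, 0.0, 1.0]], 'dist': [-0.0594, 0.0, 0.0, 0.0, 0.0], 'cam_to_world': [[-0.3081, -0.9067, -0.2882, 0.422], [0.9514, -0.2936, -0.0933, 0.0637], [-0.0, -0.3029, 0.953, 0.3744], [0.0, 0.0, 0.0, 1.0]]}
wrist key_top [(array([0.4886, 0.1245, 0.0562]), 0.95)]
wrist ramp [(array([0.5058, 0.0588, 0.0437]), 0.75), (array([0.5765, 0.0826, 0.0658]), 0.2)]
wrist cassette_center [(array([0.5734, 0.0801, 0.0691]), 0.89)]
wrist printer [(array([ 0.547 ,  0.0765, -0.003 ]), 0.66)]
```

View pics/w1.png

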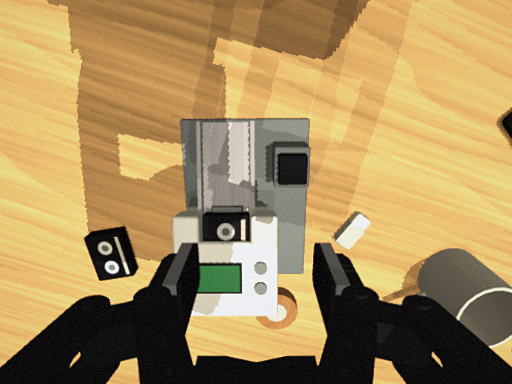

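```bash
cat > h.py <<'E'
import numpy as np,cv2
def ray(k,uv):
    p=cv2.undistortPoints(np.array([[uv]],float),k['K'],k['dist'])[0,0]
    T=k['cam_to_world'];return T[:3,3],T[:3,:3]@np.array([p[0],-p[1],-1])
def onz(k,uv,z):
    c,d=ray(k,uv);return c+d*(z-c[2])/d[2]
def tri(rs):
    A=np.zeros((3,3));b=np.zeros(3)
    for c,d in rs:
        d=d/np.linalg.norm(d);P=np.eye(3)-np.outer(d,d);A+=P;b+=P@c
    return np.linalg.solve(A,b)
def key(im,u0,u1,v0,v1,th=40):
    g=(im[v0:v1,u0:u1].max(2)<th).astype(np.uint8)
    n,l,s,c=cv2.connectedComponentsWithStats(g);i=1+s[1:,4].argmax()
    return c[i]+[u0,v0],s[i]
E
python3 - <<'E'
from h import *
k=dict(np.load('w1.npz'));im=k['im']
for th in(30,40,50):print(key(im,268,315,140,195,th))
print(onz(k,(292,168.5),.0574))
for uv,z in [((182,118.5),.0),((309,119),.0),((198,122),.041),((254,122),.041),((226,122),.031)]:print(uv,onz(k,uv,z))
cv2.imwrite('pics/w1c.png',cv2.resize(im[105:285,165:365,::-1],None,fx=4,fy=4,interpolation=cv2.INTER_NEAREST)[:600])
E
```

```text
(array([291.93860846, 168.9686221 ]), array([ 10,  14,  29,  30, 733], dtype=int32))
(array([291.97228637, 168.4665127 ]), array([ 10,  13,  29,  31, 866], dtype=int32))
(array([292.03914989, 168.18680089]), array([ 10,  13,  30,  32, 894], dtype=int32))
[0.48431179 0.12085615 0.0574    ]
(182, 118.5) [ 0.47957659 -0.00277044  0.        ]
(309, 119) [0.43722015 0.13013039 0.        ]
(198, 122) [0.47177418 0.02037423 0.041     ]
(254, 122) [0.45497557 0.07263309 0.041     ]
(226, 122) [0.46463299 0.04603009 0.031     ]
```

View pics/w1c.png

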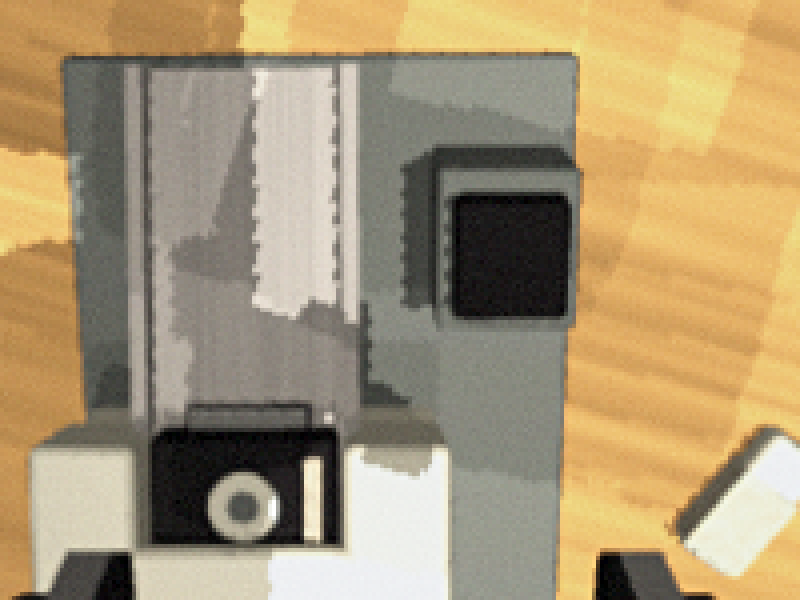

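Emit:
carry_out(
  steps=[
    [0.68, 0, 0, -3, 0, 0, 0],
    [0.68, 0, 0, -6, 0, 0, 0],
    [0.68, 0, 0, -9, 0, 0, 0],
    [0.68, 0.1, 0, -12, 0, 0, 0],
    [0.68, 0.1, 0, -14, 0, 0, 0],
    [0.68, 0.1, 0, -15, 0, 0, 0],
    [0.68, 0.1, 0, -15.5, 0, 0, 0],
    [0.68, 0.1, 0, -15.5, 0, 0, 0],
  ],
)

```text
time_s: 3.15
position: [0.4931, 0.0914, 0.0764]
orientation: [[-0.95, -0.311, -0.0], [-0.311, 0.95, 0.0], [0.0, 0.0, -1.0]]
ft_force: [-0.0, 0.1, 0.5]
width: 0.0579
finger_force: 0.0
```

```bash
python3 - <<'E'
from plant import robot, viewer, nets
import cv2,numpy as np
from h import *
o=robot.get_obs();print(o['position'],o['width'],o['time_s'],o['ft_force'])
im=viewer.grab_frame("wrist");k=viewer.get_calibration("wrist")
np.savez('w2.npz',im=im,**k)
for n in ("key_top","ramp"):
    print(n,[(np.round(d['point'],4),round(d['confidence'],2)) for d in nets.place_of("wrist",n)[:2]])
cv2.imwrite('pics/w2.png',im[...,::-1])
E
```

```text
[0.49312147 0.09137017 0.07639495] 0.057876968268720894 3.15 [-0.04520094  0.05754744  0.50253172]
key_top [(array([0.4852, 0.1277, 0.0536]), 0.55), (array([ 0.6578, -0.0448,  0.0035]), 0.53)]
ramp [(array([0.505 , 0.0613, 0.0428]), 0.73)]
```

View pics/w2.png

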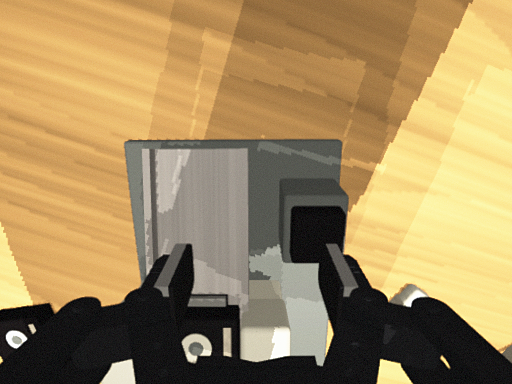

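```bash
python3 - <<'E'
from h import *
k=dict(np.load('w1.npz'));q=dict(np.load('w2.npz'));im=q['im']
c2,s=key(im,284,352,202,263,35);print(c2,s)
print('tri',tri([ray(k,(292.2,168.7)),ray(q,(319,234))]))
K=onz(q,(319,234),.0574);print('key',K)
R=np.array([[.952,-.306],[.306,.952]])
print('ramp end mid on w2', onz(q,(199,150),.031))
T=q['cam_to_world']
def proj(p):
    c=T[:3,:3].T@(np.array(p)-T[:3,3]);c=c*[1,-1,-1]
    return cv2.projectPoints(c[None],np.zeros(3),np.zeros(3),q['K'],q['dist'])[0].ravel()
tcp=np.array([.4931,.0914,.0764+.004]);y=np.array([-.311,.950,0]);x=np.array([.95,.311,0])
for s in(-1,1):
  for d in(.029,.037):
    print(s,d,proj(tcp+s*d*y-.011*x))
cv2.imwrite('pics/w2c.png',cv2.resize(im[130:330,110:370,::-1],None,fx=3,fy=3,interpolation=cv2.INTER_NEAREST))
E
```

```text
[315.16435354 232.56099343] [   6    4   56   57 2738]
tri [0.4846663  0.1232576  0.05139692]
key [0.48146835 0.12227905 0.0574    ]
ramp end mid on w2 [0.46381895 0.04739562 0.031     ]
-1 0.029 [193.29967793 236.26408009]
-1 0.037 [175.84337922 236.22614815]
1 0.029 [320.57807342 236.10525886]
1 0.037 [338.01377892 236.02381761]
```

View pics/w2c.png

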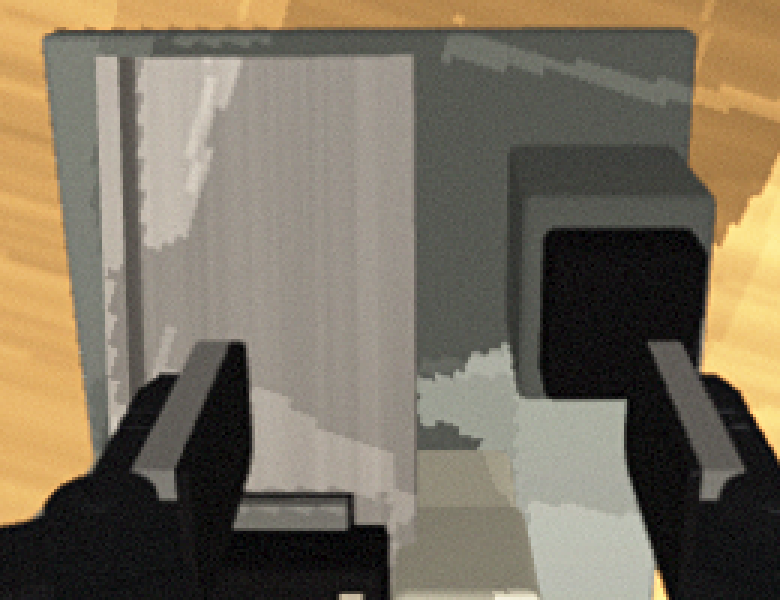

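Emit:
carry_out(
  steps=[
    [0.68, 0, 0, -1, 0, 0, 0],
    [0.68, 0, 0, -1.7, 0, 0, 0],
    [0.68, 0, 0, -2, 0, 0, 0],
    [0.68, 0, 0, -2.1, 0, 0, 0],
    [0.68, 0, 0, -2.2, 0, 0, 0],
    [0.68, 0, 0, -2.2, 0, 0, 0],
  ],
)

```text
time_s: 3.9
position: [0.4933, 0.0909, 0.0543]
orientation: [[-0.951, -0.31, -0.0], [-0.31, 0.951, -0.0], [0.0, 0.0, -1.0]]
ft_force: [0.4, 0.3, -0.1]
width: 0.0581
finger_force: 0.0
```

Emit:
carry_out(
  steps=[
    [0.68, 0, 0, -0.2, 0, 0, 0],
    [0.68, 0, 0, -0.4, 0, 0, 0],
    [0.68, 0, 0, -0.4, 0, 0, 0],
  ],
)

```text
time_s: 4.2
position: [0.4934, 0.091, 0.0502]
orientation: [[-0.951, -0.31, 0.0], [-0.31, 0.951, 0.0], [-0.0, -0.0, -1.0]]
ft_force: [-0.1, -0.4, -0.4]
width: 0.0582
finger_force: 0.2
```

Emit:
carry_out(
  steps=[
    [0.68, 0, 0, -0.1, 0, 0, 0],
    [0.68, 0, 0, -0.2, 0, 0, 0],
    [0.68, 0, 0, -0.2, 0, 0, 0],
  ],
)

```text
time_s: 4.5
position: [0.4932, 0.0909, 0.0482]
orientation: [[-0.951, -0.31, -0.0], [-0.31, 0.951, -0.0], [0.0, 0.0, -1.0]]
ft_force: [0.8, -0.5, 1.3]
width: 0.0579
finger_force: 1.5
```

```bash
python3 - <<'E'
from plant import robot, viewer, nets
import cv2
im=viewer.grab_frame("wrist");s=viewer.grab_frame("side")
a=cv2.resize(im[150:350,130:370,::-1],(480,400));b=cv2.resize(s[130:230,180:280,::-1],(400,400),interpolation=cv2.INTER_CUBIC)[:, :320]
cv2.imwrite('pics/w3.png',cv2.hconcat([a,b]));print(robot.get_obs()['ft_force'])
E
```

```text
[-0.28753388 -0.31411423 -0.12790205]
```

View pics/w3.png

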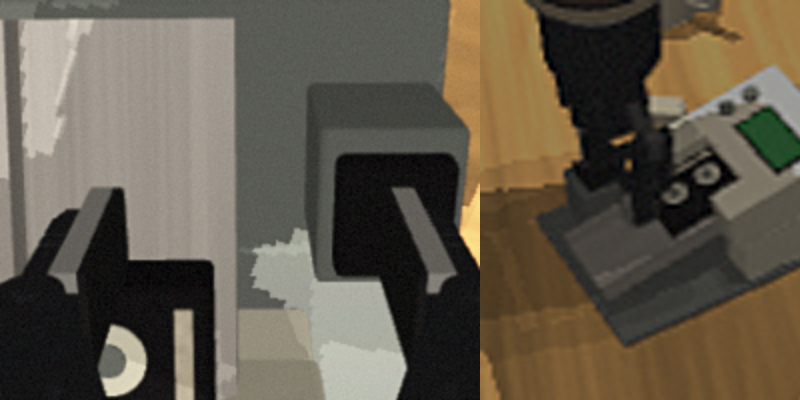

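Emit:
carry_out(
  steps=[
    [0.68, 0, 0, -0.1, 0, 0, 0],
    [0.68, 0, 0, -0.2, 0, 0, 0],
    [0.68, 0, 0, -0.3, 0, 0, 0],
    [0.68, 0, 0, -0.3, 0, 0, 0],
  ],
)

```text
time_s: 5.0
position: [0.4931, 0.0909, 0.0451]
orientation: [[-0.951, -0.311, -0.0], [-0.311, 0.951, -0.0], [0.0, 0.0, -1.0]]
ft_force: [-1.2, -1.1, 2.7]
width: 0.058
finger_force: 1.8
```

Emit:
carry_out(
  steps=[
    [0.68, 0, 0, -0.1, 0, 0, 0],
    [0.68, 0, 0, -0.1, 0, 0, 0],
  ],
)

```text
time_s: 5.2
position: [0.4931, 0.0909, 0.0442]
orientation: [[-0.951, -0.31, -0.0], [-0.31, 0.951, -0.0], [0.0, 0.0, -1.0]]
ft_force: [-1.1, -0.6, 3.1]
width: 0.058
finger_force: 2.0
```

Emit:
carry_out(
  steps=[
    [0.68, 0, 0, -0.1, 0, 0, 0],
    [0.68, 0, 0, -0.1, 0, 0, 0],
  ],
)

```text
time_s: 5.4
position: [0.4932, 0.0909, 0.0435]
orientation: [[-0.951, -0.31, -0.0], [-0.31, 0.951, 0.0], [0.0, 0.0, -1.0]]
ft_force: [-4.2, -0.1, 12.1]
width: 0.0578
finger_force: 6.8
```

Emit:
carry_out(
  steps=[
    [0.68, 0, 0, 0, 0, 0, 0],
    [0.68, 0, 0, 0, 0, 0, 0],
    [0.68, 0, 0, 0, 0, 0, 0],
    [0.68, 0, 0, 0, 0, 0, 0],
    [0.68, 0, 0, 0, 0, 0, 0],
  ],
)

```text
time_s: 5.9
position: [0.4932, 0.0909, 0.0435]
orientation: [[-0.951, -0.311, -0.0], [-0.311, 0.951, 0.0], [0.0, 0.0, -1.0]]
ft_force: [-2.9, -0.8, 11.2]
width: 0.058
finger_force: 6.2
```

```bash
python3 - <<'E'
from plant import robot, viewer, nets
import cv2,numpy as np
for i in range(3):
    im=viewer.grab_frame("wrist");o=robot.get_obs();print(o['ft_force'],o['position'],o['finger_force'])
    print([(np.round(d['point'],4),round(d['confidence'],2)) for d in nets.place_of("wrist","cassette_center")[:1]])
s=viewer.grab_frame("side")
a=cv2.resize(im[150:350,130:370,::-1],(480,400));b=cv2.resize(s[130:230,180:280,::-1],(400,400),interpolation=cv2.INTER_CUBIC)[:, :320]
cv2.imwrite('pics/w4.png',cv2.hconcat([a,b]))
E
```

```text
[-2.81148462 -0.90991746 10.70017222] [0.49317078 0.09093066 0.04352703] 6.243061025161296
[(array([0.547 , 0.0712, 0.0603]), 0.75)]
[-3.46966514 -1.31176181 11.62568478] [0.49315888 0.09093245 0.04352247] 6.242996470537037
[(array([0.547 , 0.0721, 0.0614]), 0.62)]
[-2.40107005  0.02229428 11.11020622] [0.49316133 0.09093855 0.04352813] 6.242721013259143
[(array([0.5465, 0.0728, 0.061 ]), 0.65)]
```

View pics/w4.png

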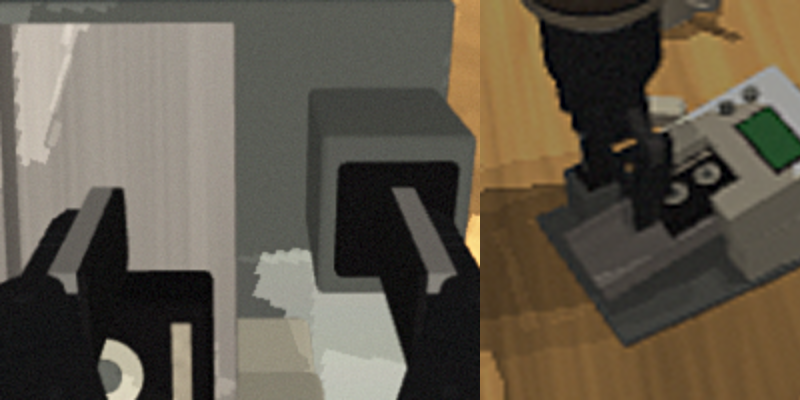

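```bash
python3 -c "
from plant import robot
print(robot.close_job())"
```

```text
the job is handed in; nothing more can be done
None
```

The job is handed in at about 6 s. One finger holds the release key fully down with about 11 N, and the cassette has stopped part-way down the ramp, still across the last three pictures and, as far as they show, resting against the other finger.

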